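Hold the slicer running with its food pusher

TASK

Lift the food pusher (the one with the plain round rod, not the masher with the wide disc) up and off its fork hook and lower it into the slicer's feed chute. Press the spring-loaded plate inside the chute down with it until the pointer on the side of the chute stands about midway between the two ribs (12 mm of travel), and keep it held there: the program finishes while the gripper still holds the pusher pressed down. Leave the masher hanging and the other things on the counter where they are.

Things in the scene. Friction and masses are not known exactly. Their poses are not given: they have to be found in the camera images.
- pusher: White plastic food pusher hanging upright on the left or right fork hook, 0.16 kg +-40%. Origin at its foot's centre, z up. Round rod 36 mm in diameter, 0 to 65 mm above the foot (lowest 6 mm tapered to 28 mm); neck 14 mm in diameter, 65 to 105 mm; square knob 44 x 44 mm, flats facing its x and y, 105 to 147 mm. The knob's underside rests on the prongs. Yaw within 0.2 rad of the stand's.
- pusher_foot (a point): Centre of the pusher's foot (the same point as the pusher's origin).
- pusher_knob (a point): Centre of the pusher's square knob, 126 mm above the foot; grip it here from above by two facing flats (44 mm).
- masher: White plastic masher hanging on the other fork hook; same neck and square knob, but at the bottom a wide flat disc 70 mm in diameter and 10 mm thick. Origin at the centre of its underside. Not needed; too wide for the chute.
- stand: Fixed wooden stand, base 150 (x) x 220 (y) x 12 mm, two fork hooks side by side, 130 mm apart along its y. Each fork: two 8 mm steel prongs, 24 mm gap, tops 139 mm above the counter, pointing from a crossbar (front face at x = +45 mm, same height) along the stand's -x to x = -47 mm, where upturned ends rise to 153 mm. Origin on the counter between the forks, z up.
- hook_left (a point): Hanging place of the fork at the stand's +y side, stand frame (-15, 65, 139) mm, between the prongs at their tops. To take a thing off: lift it 16 to 30 mm (22 is good; higher, its rod or disc meets the prongs), draw it along the stand's -x by 60 mm or more (85 is good), only then raise it further.
- hook_right (a point): The same for the fork at the stand's -y side: stand frame (-15, -65, 139) mm.
- slicer: Fixed white electric slicer, housing 200 (x) x 150 (y) x 82 mm high, a square upright feed chute amid its top, steel outlet drum toward its -x. Stand and slicer may change sides of the counter. Origin on the counter under the chute, z up. The chute's +x face has a slot with the spring plate's pointer, and beside it two pairs of ribs, at 8 and 16 mm of the plate's travel.
- chute_mouth (a point): Centre of the chute's open upper end, 155 mm above the counter. Inside 44 x 44 mm, walls 4 mm thick, straight, no chamfer; the rod has 4 mm play on each side.
- follower (a joint): Downward travel of the spring plate in the chute in m: 0 released, 0.020 at its bottom stop. Its spring pushes up with about 3.5 N at the start of the travel plus 0.45 N per mm (about 9 N at 12 mm). It returns when let go. The pointer moves with it.
- follower_top (a point): Centre of the plate's upper face, 40 x 40 mm, 37 mm below the chute mouth (118 mm above the counter) when released; moves down with the plate.
- tumbler: Glass tumbler, 64 mm wide, 90 mm high, bystander between stand and slicer; origin at its underside.
- spice_jar: Spice jar, 48 mm wide, 95 mm high, bystander between stand and slicer; origin at its underside.
- bowl: White bowl, 110 mm wide, 45 mm high, bystander toward the far edge; origin at its underside.
- mug: White mug, 80 mm wide, 90 mm high, bystander on the left; origin at its underside.
- spoon: Wooden spoon lying on the right, bystander; origin at its underside.
Not all that is in view belongs to the job. What is shaped like the pusher but red or yellow is not meant.

How it is judged:
By the outcome, as a careful person would: the job done as asked, in the order asked, and still so for the second after the job is handed in, while the arm keeps its last pose, push and grip.
It also fails if it takes over 45 s, if anything falls off the work surface, if the arm or the gripper's body presses on something with over 40 N, if the wrist force passes 120 N, or if a joint passes its speed limit or range.

ROBOT

A 6-joint arm with a two-finger parallel gripper is mounted at the origin on the work surface. World frame = base frame: x ahead of the robot, y to its left, z up, the work surface at z = 0. Lengths are in m, angles in rad, forces in N, time in s.
With the tool pointing down it reaches from about 0.275 to 0.825 m from the base axis. Payload 4.9 kg.
Tool frame: the origin (TCP) lies midway between the tips of the shut fingers; the grasp point (between the pads) lies 19 mm behind it (grip_point_offset is the distance from the TCP to the grasp point, in m); z points along the fingers, x is the direction in which the jaws open and shut, and the axes are right-handed (so a half turn about z gives the same grasp; the last joint's range is limited). The gripper opens to 85 mm and grips with 20 to 120 N. Pads are 22 mm wide; open, the fingers measure 114 mm over their backs; the gripper's body (76 mm by 85 mm) begins 54 mm behind the grasp point. The pads swing forward as they close: fully open they stand 13 mm farther back than shut.
Start: joints at [-1.387, 0.326, -0.193, 1.052, 0, 1.437], TCP at [0.172, -0.522, 0.231] pointing down, gripper open.
Joint ranges: [-2.65, 2.65], [-0.97, 1.79], [-1.3, 1.35], [-1.93, 2.1], [-1.47, 1.37], [-3.14, 3.14]. Speed limits (rad/s): [2.57, 2.57, 3.14, 3.14, 3.14, 3.14].

INTERFACE

Orientations are given as a rotation vector (axis times angle).
In Python, from cell import * gives the robot as it stands. Calls block until the motion is done:
- movep(position, orientation): joint-space move of the TCP to a pose.
- move_l(position, velocity=0.15, rot=None, until_force=None): straight line of the TCP; rot=None keeps the orientation; velocity is the mean speed in m/s. With until_force (N) it stops when the force on the tool has changed by that much, and returns True; else False.
- set_joints(angles): joint-space move.
- let_go() and grab(newtons=None): open the fingers fully, or close them until they stop; newtons is the grip in N (None keeps the last).
- sleep(seconds).
- ik(position, orientation): joint angles nearest the present ones, or None.
- get_state(): the state.
- grab_frame(name): name is "scene" or "side" or "wrist"; returns a dict with "img" (384x512x3 uint8, red, green, blue), "fx", "fy", "cx", "cy" (pixels), "cam_to_world" (4x4, takes a point from camera to world coordinates); the wrist camera has in their place "T_tool_cam" (4x4, takes a point from camera to tool coordinates, whose origin is the TCP and whose axes are the tool frame's). Camera axes: x right, y down, z forward; pixel columns grow to the right and rows downward; lengths in m; the calibration is good to about 2 mm. The wrist camera is an equidistant fisheye: a pixel r from the principal point sees the ray r / f radians off the axis. A picture is of the moment at which its call begins: read the wrist's pose just before it. There is no depth.
A pose or a line that the arm cannot do raises MotionError and nothing moves.
- sign_off(): hands the job in, once; it reports no verdict.
Trained networks look in the newest picture that a camera, given by its name, has taken for a name from the list of things; names that differ only in an ending like _2 or _b are one class to them, and where a whole thing is asked for, a point or a joint stands for the part that bears it (a point fixed in the world has none). Each returns a list of dicts, best first, with "score" (0 to 1); they miss things now and then, are a little off and sometimes report something else, mostly with a low value. They report only what shows in the picture. A call takes as long as a camera call. They do not tell look-alikes from the thing itself.
- spot_in(camera, name): "centre" ([column, row] in pixels, amid what is visible of it).
- silhouettes(camera, name): "mask" (384x512 bool, what is visible of it) and "centre" ([column, row] in pixels, amid what is visible of it).
- tip_of(camera, name): "centre" ([column, row] in pixels: a listed point, or the origin of a listed thing).
The state is a dict: "clock": time; "q": joint angles; "joint_velocities": joint speeds; "tau": joint torques, N m; "position": TCP position; "eef_rot": TCP orientation; "contact_force": force on the tool from outside, world axes, zero at the start; "wrist_torque": the same for the moment, N m; "finger_gap": opening from 0.0 (shut) to 1.0 (fully open).
Only numpy, scipy, OpenCV 4.12 (cv2) and the standard library are available. Lean on these libraries where they do the work, as an engineer would, in place of code of your own. Each camera call takes 0.05 s, during which the arm holds its last target. There are 200 camera calls.

## Working session

There is one attempt and no reset: what is moved stays moved. The work goes in short steps, each a Python script; the robot and the scene stay as the last script left them, time stands still between calls to the robot, and variables do not carry over. Pictures are saved under pics/ and viewed, about 8 in all and at most 12, crops included, and the job is handed in when it is done.

```bash
mkdir -p pics; ls; python3 - <<'E'
from cell import *
import cv2,numpy as np
ims=[]
for c in ["scene","side"]:
    f=grab_frame(c); cv2.imwrite(f"pics/{c}0.png",f["img"][:,:,::-1]); 
    print(c,f["fx"],f["cx"],f["cy"],np.round(f["cam_to_world"],3).tolist())
    for n in ["pusher","pusher_foot","pusher_knob","masher","hook_left","hook_right","chute_mouth","follower_top","stand","slicer"]:
        print(n,[(np.round(d["centre"]).tolist(),round(d["score"],2)) for d in tip_of(c,n)][:4])
print(get_state()["clock"],get_state()["eef_rot"])
E
```

```text
pics
scene 347.9337090152676 258.05165168971564 189.25688927512593 [[-0.723, 0.493, -0.485, 1.118], [0.691, 0.506, -0.516, 0.584], [-0.009, -0.708, -0.706, 0.898], [0.0, 0.0, 0.0, 1.0]]
pusher [([345.0, 215.0], 0.89), ([314.0, 231.0], 0.82), ([305.0, 205.0], 0.81), ([255.0, 274.0], 0.65)]
pusher_foot [([312.0, 233.0], 0.71), ([256.0, 273.0], 0.7), ([304.0, 202.0], 0.67)]
pusher_knob [([260.0, 248.0], 0.88), ([316.0, 207.0], 0.84), ([305.0, 175.0], 0.61), ([358.0, 188.0], 0.6)]
masher [([342.0, 264.0], 0.68)]
hook_left [([347.0, 242.0], 0.89)]
hook_right [([315.0, 212.0], 0.73)]
chute_mouth [([208.0, 137.0], 0.96)]
follower_top [([208.0, 144.0], 0.51)]
stand [([317.0, 255.0], 0.92), ([188.0, 134.0], 0.67)]
slicer [([267.0, 203.0], 0.28)]
side 485.9769126013587 263.27631725817577 193.58896055183084 [[0.857, -0.345, 0.382, -0.164], [-0.515, -0.585, 0.626, -1.184], [0.007, -0.733, -0.68, 1.392], [0.0, 0.0, 0.0, 1.0]]
pusher [([282.0, 171.0], 0.72), ([237.0, 180.0], 0.71), ([196.0, 196.0], 0.53)]
pusher_foot [([278.0, 171.0], 0.51), ([195.0, 197.0], 0.46)]
pusher_knob [([276.0, 149.0], 0.76), ([231.0, 159.0], 0.61), ([327.0, 316.0], 0.54)]
masher [([226.0, 167.0], 0.49)]
hook_left [([225.0, 142.0], 0.56), ([303.0, 261.0], 0.17)]
hook_right [([232.0, 158.0], 0.63)]
chute_mouth [([305.0, 234.0], 0.58)]
follower_top [([305.0, 238.0], 0.45)]
stand [([232.0, 177.0], 0.97), ([235.0, 179.0], 0.66)]
slicer []
1.1 [-2.54494733e+00  1.84192886e+00  7.58325155e-07]
```

```bash
python3 -c "
import cv2,numpy as np
a=cv2.imread('pics/scene0.png')[80:330,130:430];b=cv2.imread('pics/side0.png')[80:330,150:400]
a=cv2.resize(a,None,fx=2,fy=2,interpolation=2);cv2.imwrite('pics/a.png',a);cv2.imwrite('pics/b.png',cv2.resize(b,None,fx=2.4,fy=2.4,interpolation=2))"
```

```text
(no output)
```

View pics/a.png

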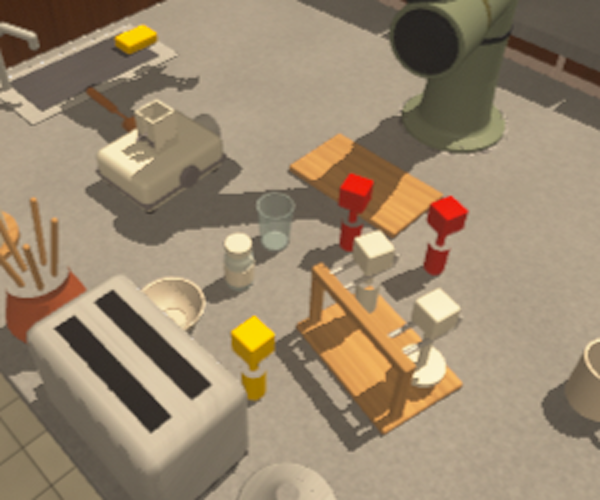

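View pics/b.png

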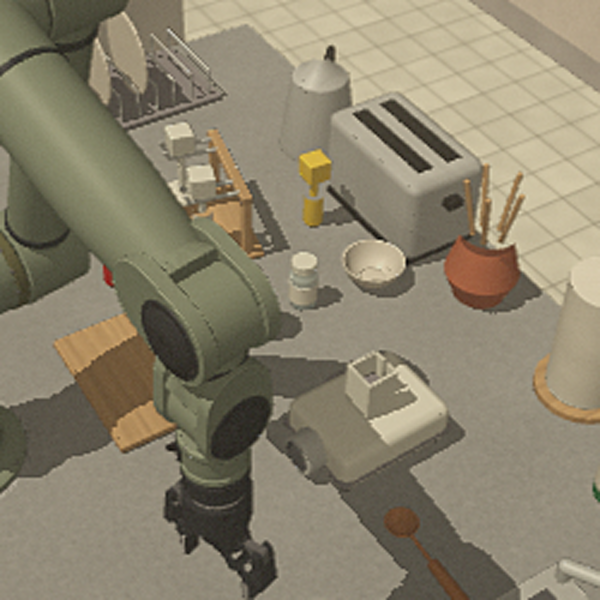

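Candidates in the scene view: the white pusher with a thin rod has its knob at (317,205). The white masher, with the disc, is at (347,236). The look-alikes are red (307,175), red (353,188) and yellow (256,250). I choose (317,205); in the side view it is at (234,156). Next I'll triangulate, then take wrist views.

```bash
cat > h.py <<'E'
from cell import *
import cv2,numpy as np
from scipy.spatial.transform import Rotation as R
def ray(f,px,T=None):
    if "cam_to_world" in f:
        M=f["cam_to_world"]; d=np.array([(px[0]-f["cx"])/f["fx"],(px[1]-f["cy"])/f["fy"],1])
    else:
        M=T@f["T_tool_cam"]; u=np.array([(px[0]-f["cx"])/f["fx"],(px[1]-f["cy"])/f["fy"]]); r=np.linalg.norm(u)+1e-12
        d=np.array([*(u/r*np.sin(r)),np.cos(r)])
    M=np.array(M); d=M[:3,:3]@d
    return M[:3,3],d/np.linalg.norm(d)
def proj(f,p,T=None):
    M=np.array(f["cam_to_world"]) if "cam_to_world" in f else T@f["T_tool_cam"]
    c=np.linalg.inv(M)@np.append(p,1)
    if "cam_to_world" in f: u=c[:2]/c[2]
    else:
        n=np.linalg.norm(c[:2])+1e-12; u=c[:2]/n*np.arctan2(n,c[2])
    return np.array([f["cx"]+f["fx"]*u[0],f["cy"]+f["fy"]*u[1]])
def tri(rs):
    A=sum(np.eye(3)-np.outer(d,d) for o,d in rs); b=sum((np.eye(3)-np.outer(d,d))@o for o,d in rs)
    p=np.linalg.solve(A,b); return p,[round(1000*np.linalg.norm(np.cross(p-o,d)),1) for o,d in rs]
def onz(r,z): o,d=r; return o+d*(z-o[2])/d[2]
def toolT():
    s=get_state(); T=np.eye(4); T[:3,:3]=R.from_rotvec(s["eef_rot"]).as_matrix(); T[:3,3]=s["position"]; return T
def down(yaw): # tool x along yaw, z down
    c,s=np.cos(yaw),np.sin(yaw)
    return R.from_matrix(np.array([[c,s,0],[s,-c,0],[0,0,-1.]])).as_rotvec()
E
python3 - <<'E'
from h import *
fs,fd=grab_frame("scene"),grab_frame("side")
for n,a,b in [("knobP",(316.5,206.5),(233,157)),("knobM",(347.5,237.5),(224,138)),("chute",(208,137),(305,234)),("yellow",(257,250),(281,150))]:
    p,e=tri([ray(fs,a),ray(fd,b)]); print(n,p.round(3),e)
for n,px,z in [("stand",(317,255),0),("red1",(307,175),.126),("red1f",(305,203),0),("red2",(353,188),.126),("red2f",(347,215),0),("tumbler",(267,201),0),("jar",(249,222),0),("chute",(208,137),.155),("knobP",(316.5,206.5),.16),("knobM",(347.5,237.5),.16)]:
    print(n,onz(ray(fs,px),z).round(3))
f=grab_frame("wrist");print({k:v for k,v in f.items() if k!="img"})
E
```

```text
knobP [0.537 0.208 0.154] [np.float64(1.4), np.float64(1.4)]
knobM [0.565 0.338 0.157] [np.float64(0.1), np.float64(0.1)]
chute [ 0.551 -0.285  0.147] [np.float64(3.5), np.float64(3.5)]
yellow [0.751 0.182 0.124] [np.float64(3.2), np.float64(3.2)]
stand [ 0.569  0.261 -0.   ]
red1 [0.428 0.084 0.126]
red1f [0.431 0.093 0.   ]
red2 [0.37  0.224 0.126]
red2f [0.371 0.228 0.   ]
tumbler [ 0.52  -0.007  0.   ]
jar [0.63  0.019 0.   ]
chute [ 0.554 -0.274  0.155]
knobP [0.54  0.212 0.16 ]
knobM [0.567 0.339 0.16 ]
{'fx': 297.3186396354542, 'fy': 297.3186396354542, 'cx': 256.14091553172153, 'cy': 193.30144313138118, 'T_tool_cam': array([[ 9.99999348e-01,  1.05029693e-03, -4.48617742e-04,
        -1.66611774e-03],
       [-8.94317834e-04,  9.64417192e-01,  2.64383584e-01,
        -6.75713250e-02],
       [ 7.10335931e-04, -2.64383011e-01,  9.64417503e-01,
        -1.44214274e-01],
       [ 0.00000000e+00,  0.00000000e+00,  0.00000000e+00,
         1.00000000e+00]])}
```

```bash
cat >> h.py <<'E'
def look(pos,yaw,names,tag):
    movep(pos,down(yaw)); sleep(.15); T=toolT(); f=grab_frame("wrist"); cv2.imwrite(f"pics/{tag}.png",f["img"][:,:,::-1]); out={}
    for n in names:
        out[n]=[(np.round(d["centre"],1),round(d["score"],2)) for d in tip_of("wrist",n)][:4]
    return f,T,out
E
python3 - <<'E'
from h import *
import pickle
Y=-np.pi/2-.2
for p in [(.55,-.28,.3),(.50,-.33,.36),(.54,.21,.16),(.54,.21,.34),(.45,.23,.2)]:
    q=ik(p,down(Y)); print(p,None if q is None else np.round(q,2))
V=[]
for i,p in enumerate([(.50,-.25,.36),(.50,-.33,.36),(.50,.19,.36),(.50,.27,.36)]):
    f,T,o=look(p,Y,["chute_mouth","follower_top"] if i<2 else ["pusher_knob","hook_left","hook_right"],f"w{i}")
    V.append((f,T,o)); print(o)
pickle.dump(V,open("v.pkl","wb")); print(get_state()["clock"])
a=np.hstack([cv2.resize(cv2.imread(f"pics/w{i}.png"),(400,300)) for i in (0,1)]);b=np.hstack([cv2.resize(cv2.imread(f"pics/w{i}.png"),(400,300)) for i in (2,3)])
cv2.imwrite("pics/m1.png",np.vstack([a,b]))
E
```

```text
(0.55, -0.28, 0.3) [-0.59  0.42  0.13  1.27 -0.    2.75]
(0.5, -0.33, 0.36) [-0.71  0.38  0.21  1.4  -0.    2.64]
(0.54, 0.21, 0.16) [ 0.24  0.43 -0.22  0.92 -0.   -2.7 ]
(0.54, 0.21, 0.34) [ 0.24  0.34  0.1   1.33 -0.   -2.7 ]
(0.45, 0.23, 0.2) [ 0.33  0.27 -0.36  0.94 -0.   -2.62]
{'chute_mouth': [(array([280.7, 123. ]), 0.77)], 'follower_top': [(array([280.3, 118.3]), 0.74)]}
{'chute_mouth': [(array([214.7, 137.4]), 0.57), (array([  0. , 187.3]), 0.38), (array([62.6, 67.4]), 0.37)], 'follower_top': [(array([222.2, 133.2]), 0.59)]}
{'pusher_knob': [(array([252.2, 260.7]), 0.88), (array([237. , 139.8]), 0.84), (array([337.6, 194.6]), 0.69)], 'hook_left': [], 'hook_right': [(array([238.1, 138.7]), 0.3)]}
{'pusher_knob': [(array([394. , 187.3]), 0.88), (array([306.1, 127.7]), 0.87), (array([307.3, 249.4]), 0.58)], 'hook_left': [(array([291.2, 122.6]), 0.69)], 'hook_right': []}
9.425
```

View pics/m1.png

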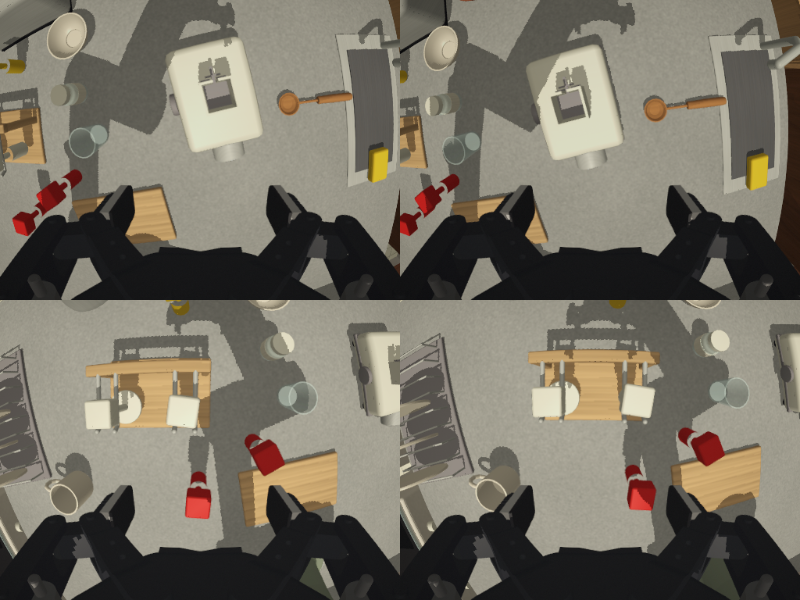

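Top row: chute from the far side, at about (280,122) in w0 and (215,137) in w1. Bottom row: stand with the masher (disc visible) on the left and the pusher at (236,141) and (306,128) on the right. One red look-alike stands about 15 cm in front of the pusher.

```bash
python3 - <<'E'
from h import *
import pickle
V=pickle.load(open("v.pkl","rb"))
r=lambda i,px: ray(V[i][0],px,V[i][1])
print("chute",tri([r(0,(280.7,123)),r(1,(214.7,137.4))]))
print("foll",tri([r(0,(280.3,118.3)),r(1,(222.2,133.2))]))
print("knob",tri([r(2,(237,139.8)),r(3,(306.1,127.7))]))
c=[]
for i,(x,y) in [(0,(280,120)),(1,(215,135)),(2,(236,142)),(3,(306,130))]:
    im=cv2.imread(f"pics/w{i}.png")[y-40:y+40,x-40:x+40]; c.append(cv2.resize(im,(400,400),interpolation=cv2.INTER_CUBIC)[50:350])
    print(i,x-40,y-30)
cv2.imwrite("pics/c1.png",np.vstack([np.hstack(c[:2]),np.hstack(c[2:])]))
E
```

```text
chute (array([ 0.54875883, -0.28770113,  0.1589957 ]), [np.float64(0.2), np.float64(0.2)])
foll (array([ 0.55134204, -0.291709  ,  0.11449791]), [np.float64(1.7), np.float64(1.7)])
knob (array([0.54039963, 0.20561523, 0.16899618]), [np.float64(0.7), np.float64(0.7)])
0 240 90
1 175 105
2 196 112
3 266 100
```

View pics/c1.png

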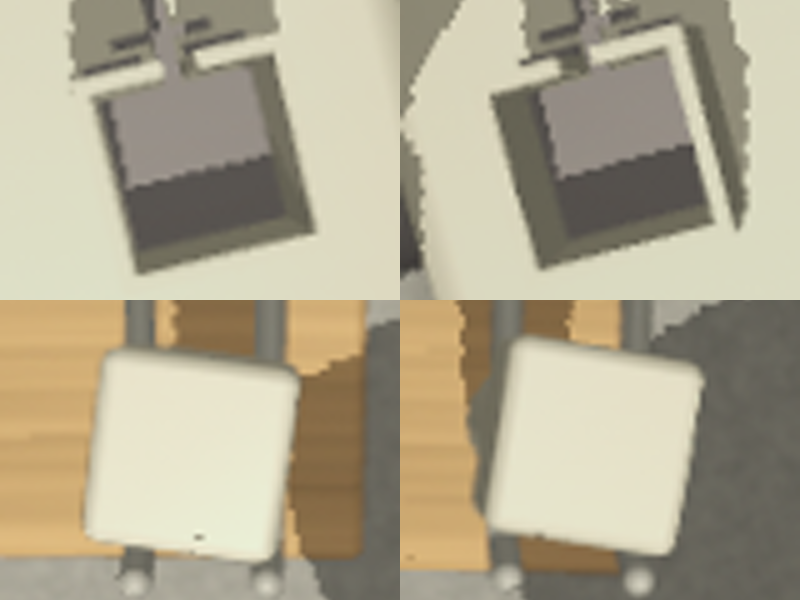

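```bash
python3 - <<'E'
from h import *
import pickle
V=pickle.load(open("v.pkl","rb"))
r=lambda i,px: ray(V[i][0],px,V[i][1])
C={0:[(93,97),(273,57),(315,233),(137,272)],1:[(92,95),(268,47),(313,222),(140,269)],2:[(105,52),(298,72),(275,260),(87,240)],3:[(113,38),(303,73),(272,253),(90,225)]}
O={0:(240,90),1:(175,105),2:(196,112),3:(266,100)}
for a,b,n in [(0,1,"chute"),(2,3,"knobtop")]:
    P=[]
    for k in range(4):
        p,e=tri([r(i,np.array(C[i][k])/5+O[i]) for i in (a,b)]); P.append(p); print(n,p.round(4),e)
    P=np.array(P); d=P[1]-P[0]+P[2]-P[3]; w=P[3]-P[0]+P[2]-P[1]
    print("centre",P.mean(0).round(4),"sides",np.linalg.norm(d)/2,np.linalg.norm(w)/2,"yaw edges",np.arctan2(d[1],d[0]),np.arctan2(w[1],w[0]))
    for i in (a,b):
        Q=np.array([onz(r(i,np.array(c)/5+O[i]),.155 if a==0 else .181) for c in C[i]]); d=Q[1]-Q[0]+Q[2]-Q[3];w=Q[3]-Q[0]+Q[2]-Q[1]
        print(" planar",Q.mean(0).round(4),np.linalg.norm(d)/2,np.linalg.norm(w)/2,np.arctan2(d[1],d[0]),np.arctan2(w[1],w[0]))
# prong tips
print("prong",[tri([r(2,np.array(u)/5+O[2]),r(3,np.array(v)/5+O[3])]) for u,v in [((136,281),(108,277)),((269,281),(239,280))]])
E
```

```text
chute [ 0.5695 -0.2659  0.1565] [np.float64(0.1), np.float64(0.1)]
chute [ 0.5711 -0.3089  0.155 ] [np.float64(0.3), np.float64(0.3)]
chute [ 0.5286 -0.3108  0.1563] [np.float64(0.3), np.float64(0.3)]
chute [ 0.5268 -0.2678  0.1564] [np.float64(0.3), np.float64(0.3)]
centre [ 0.549  -0.2883  0.156 ] sides 0.04301387869990229 0.042669758774498134 yaw edges -1.530662665734241 -3.096128018093087
 planar [ 0.5488 -0.2884  0.155 ] 0.04306832738989399 0.04258713721471058 -1.5401515369246805 -3.093718115679929
 planar [ 0.549  -0.2882  0.155 ] 0.04327852549140383 0.043060695496355876 -1.5215503337280978 -3.097714785903921
knobtop [0.5654 0.2222 0.1796] [np.float64(0.2), np.float64(0.2)]
knobtop [0.5516 0.1819 0.1797] [np.float64(0.6), np.float64(0.6)]
knobtop [0.5121 0.1953 0.1774] [np.float64(0.0), np.float64(0.0)]
knobtop [0.526  0.2349 0.1812] [np.float64(0.4), np.float64(0.4)]
centre [0.5388 0.2086 0.1795] sides 0.042280071083493326 0.04155590555450762 yaw edges -1.9046988363225976 2.822388448266647
 planar [0.5389 0.2085 0.181 ] 0.04197411005746548 0.04172520166084709 -1.8836450331537766 2.823014671414833
 planar [0.5389 0.2089 0.181 ] 0.04191963935481906 0.04093670219407434 -1.9136761673786342 2.8143232240593763
prong [(array([0.50943239, 0.2307635 , 0.15058283]), [np.float64(0.0), np.float64(0.0)]), (array([0.5026583 , 0.19918442, 0.14963424]), [np.float64(0.1), np.float64(0.1)])]
```

```bash
python3 - <<'E'
from h import *
Y=-1.895+np.pi
k=np.array([.5389,.2086]); sx=np.array([np.cos(-.21),np.sin(-.21)])
movep([*k,.30],down(Y)); print(get_state()["q"].round(2))
print(move_l([*k,.143],velocity=.12,until_force=15))
sleep(.2); s=get_state(); print(s["position"].round(4),s["contact_force"].round(1))
grab(60); sleep(.3); s=get_state(); print("gap",s["finger_gap"],s["contact_force"].round(1))
print(move_l([*k,.165],velocity=.06)); sleep(.3); s=get_state(); print(s["position"].round(4),s["contact_force"].round(2),s["clock"])
f=grab_frame("scene"); cv2.imwrite("pics/s2.png",cv2.resize(f["img"][150:270,250:400,::-1],None,fx=4,fy=4,interpolation=cv2.INTER_CUBIC))
E
```

```text
[ 0.24  0.35  0.01  1.24 -0.    0.57]
False
[0.5392 0.2087 0.1435] [-0.3  0.3  0.2]
gap 0.5042184102961088 [ 0.1 -0.1  2.7]
False
[0.5387 0.2085 0.1647] [-0.53 -0.88 -2.11] 15.3083
```

View pics/s2.png

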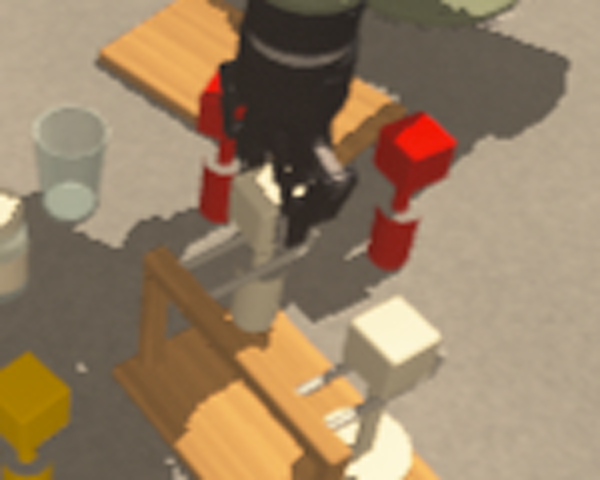

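The picture shows the pusher's knob gripped and lifted clear of the prongs (at about 255,200 in the crop), with the masher still hanging.

```bash
python3 - <<'E'
from h import *
k=np.array([.5389,.2086]); sx=np.array([np.cos(-.21),np.sin(-.21)]); p=k-.085*sx
move_l([*p,.165],velocity=.1); print(get_state()["contact_force"].round(2))
move_l([*p,.335],velocity=.2)
c=(.549,-.2883)
movep([*c,.335],down(-1.53)); move_l([*c,.295],velocity=.1); sleep(.3); s=get_state(); print(s["position"].round(4),s["q"].round(2),s["contact_force"].round(2),s["finger_gap"],s["clock"])
T=toolT(); ims=[]
for n in ["scene","side","wrist"]:
    f=grab_frame(n); r=[]
    for m in ["pusher_foot","pusher_knob","chute_mouth"]: print(n,m,[(d["centre"],round(d["score"],2)) for d in tip_of(n,m)][:3])
    P=[proj(f,np.array([*c,z]),T) for z in (.155,.1855,.295)]; print(np.round(P,1).tolist())
    x,y=P[1].astype(int); x=np.clip(x,60,452);y=np.clip(y,60,324); print("crop0",x-60,y-60)
    ims.append(cv2.resize(f["img"][y-60:y+60,x-60:x+60,::-1],(400,400) if n!="wrist" else (400,400),interpolation=cv2.INTER_CUBIC))
cv2.imwrite("pics/c2.png",np.hstack(ims[:2]));cv2.imwrite("pics/c2w.png",ims[2])
E
```

```text
[ 0.85  0.1  -0.79]
[ 0.5492 -0.2885  0.2956] [-0.6   0.43  0.13  1.27  0.    2.5 ] [-0.94 -0.05 -0.63] 0.5064570912680731 20.1
scene pusher_foot [([260.1, 271.8], 0.83), ([345.0, 215.0], 0.82), ([303.5, 201.6], 0.7)]
scene pusher_knob [([306.3, 176.1], 0.87), ([257.7, 250.3], 0.66), ([356.2, 191.6], 0.59)]
scene chute_mouth [([206.4, 137.6], 0.94)]
[[206.6, 134.7], [205.6, 127.7], [201.8, 100.1]]
crop0 145 67
side pusher_foot [([195.2, 196.6], 0.84), ([305.5, 226.2], 0.7), ([279.8, 171.2], 0.57)]
side pusher_knob [([305.8, 201.2], 0.77), ([279.8, 149.1], 0.68), ([195.9, 177.3], 0.61)]
side chute_mouth [([302.3, 195.5], 0.72), ([303.8, 233.3], 0.62), ([235.0, 156.2], 0.25)]
[[304.3, 233.2], [304.9, 227.1], [307.1, 204.0]]
crop0 244 167
wrist pusher_foot [([255.7, 191.7], 0.85), ([13.3, 56.1], 0.79), ([53.1, 220.5], 0.64)]
wrist pusher_knob [([10.0, 243.8], 0.81), ([256.3, 260.9], 0.73), ([259.6, 184.0], 0.56)]
wrist chute_mouth [([258.8, 182.9], 0.69), ([75.2, 109.5], 0.68), ([396.1, 197.7], 0.52)]
[[257.8, 182.8], [258.0, 190.7], [259.2, 243.1]]
crop0 198 130
```

View pics/c2.png

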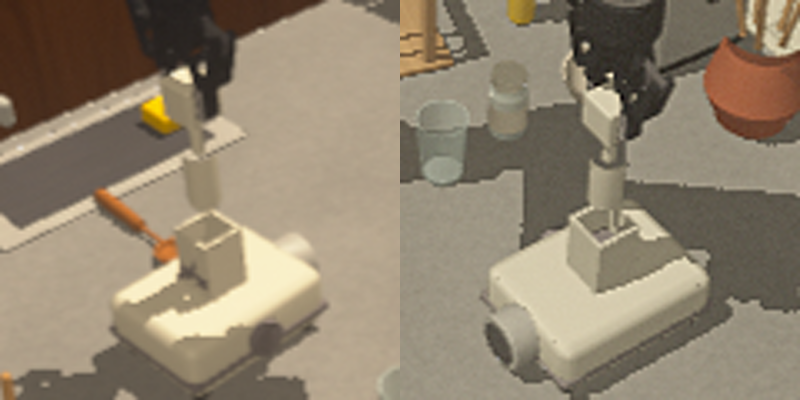

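View pics/c2w.png

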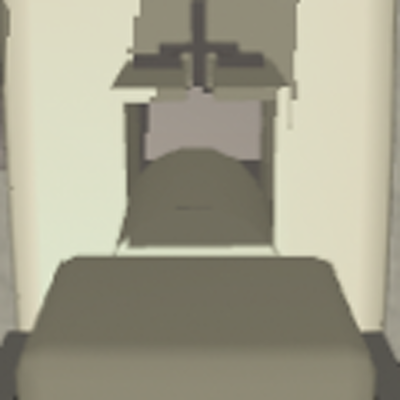

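The rod sits centred over the opening in the wrist view (201 against 201.5 in the crop), and both fixed cameras show the foot within about 2 mm of where it should be. I'm lowering it now.

```bash
python3 - <<'E'
from h import *
c=(.549,-.2883)
st=lambda t:(lambda s:print(t,s["position"].round(4),s["contact_force"].round(2),round(s["finger_gap"],3),round(s["clock"],2)))(get_state())
print(move_l([*c,.238],velocity=.06,until_force=6)); sleep(.2); st("in")
hit=move_l([*c,.221],velocity=.015,until_force=2.2); st("hit %s"%hit); sleep(.2); st("settled")
E
```

```text
False
in [ 0.5492 -0.2884  0.2384] [-0.29 -0.45 -1.87] 0.506 22.0
hit True [ 0.5489 -0.2883  0.2261] [ 1.34 -0.29  2.8 ] 0.51 22.77
settled [ 0.5488 -0.2883  0.226 ] [ 1.26 -0.74  2.84] 0.508 22.97
```

```bash
python3 - <<'E'
from h import *
c=(.549,-.2883)
print(move_l([*c,.2160],velocity=.02)); sleep(.3)
F=[];
for _ in range(6): s=get_state(); F.append(s["contact_force"][2]); sleep(.05)
print(s["position"].round(4),np.round(F,2),s["finger_gap"],s["clock"])
T=toolT(); f=grab_frame("wrist"); P=proj(f,np.array([.575,-.2883,.13]),T); print(P)
x,y=P.astype(int); a=cv2.resize(f["img"][y-30:y+30,x-40:x+40,::-1],(800,600),interpolation=cv2.INTER_CUBIC)
g=grab_frame("scene"); P=proj(g,np.array([.575,-.2883,.13])); x,y=P.astype(int); print(P)
b=cv2.resize(g["img"][y-20:y+20,x-20:x+20,::-1],(400,400),interpolation=cv2.INTER_CUBIC)
cv2.imwrite("pics/p1.png",np.hstack([a[100:500,200:600],b])); cv2.imwrite("pics/p1raw.png",f["img"][:,:,::-1])
E
```

```text
False
[ 0.5491 -0.2884  0.2164] [6.52 8.06 7.24 7.31 8.14 6.29] 0.5043414156772378 24.1417
[260.02995875 166.08095362]
[201.61573316 143.38708652]
```

View pics/p1.png

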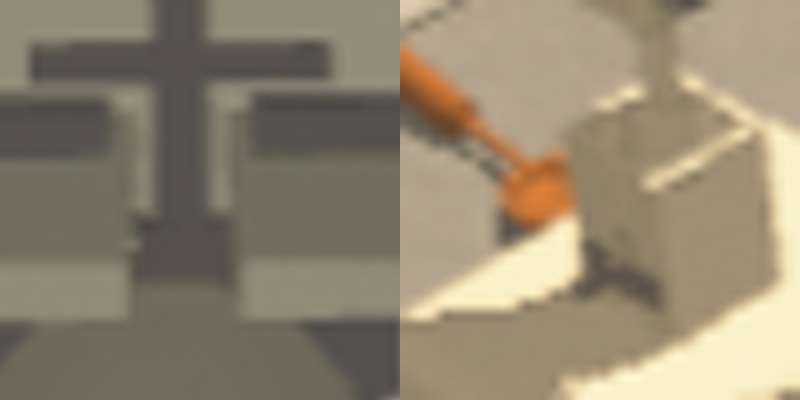

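```bash
python3 - <<'E'
from h import *
import pickle
g=grab_frame("scene"); cv2.imwrite("pics/s3.png",g["img"][:,:,::-1])
ax=np.array([np.cos(.043),np.sin(.043)]); c=np.array([.549,-.2883]); fc=c+.026*ax
for z in (.155,.139,.118,.110,.102,.082): print(z,proj(g,[*fc,z]).round(1), proj(g,[*(fc+.008*ax),z]).round(1))
o=[]
for n in ("scene0","s3"):
    im=cv2.imread(f"pics/{n}.png")[128:168,183:223]
    im=cv2.resize(im,(400,400),interpolation=cv2.INTER_LANCZOS4); o.append(np.clip((im.astype(float)-60)*1.7,0,255).astype(np.uint8))
w=[cv2.resize(cv2.imread("pics/w0.png")[72:112,253:293],(400,400),interpolation=cv2.INTER_CUBIC), cv2.resize(cv2.imread("pics/p1raw.png")[130:180,235:285],(400,400),interpolation=cv2.INTER_CUBIC)]
for i in (1,): w[i]=np.clip((w[i].astype(float)-40)*1.7,0,255).astype(np.uint8)
cv2.imwrite("pics/q.png",cv2.resize(np.vstack([np.hstack(o),np.hstack(w)]),(600,600)))
E
```

```text
0.155 [200.9 137.9] [199.2 138.9]
0.139 [201.5 141.5] [199.8 142.5]
0.118 [202.2 146.2] [200.5 147.2]
0.11 [202.5 147.9] [200.8 148.9]
0.102 [202.7 149.6] [201.1 150.6]
0.082 [203.4 153.9] [201.7 154.9]
```

View pics/q.png

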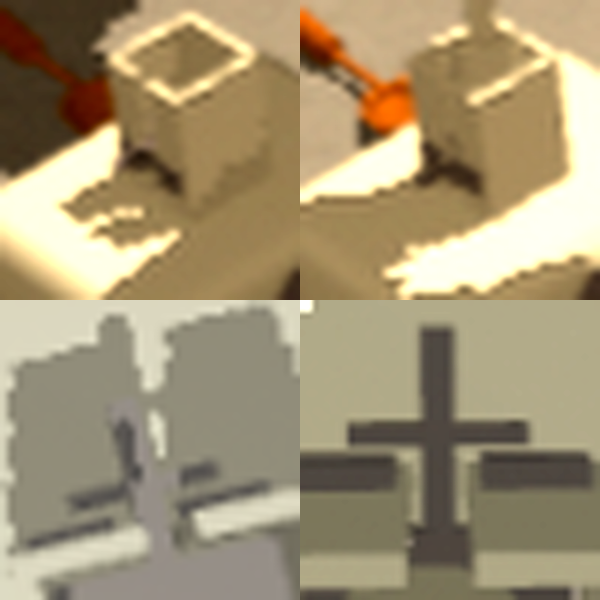

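```bash
python3 - <<'E'
from h import *
move_l([.549,-.2883,.2156],velocity=.01); sleep(.3)
F=[]
for _ in range(30): s=get_state(); F.append(s["contact_force"]); sleep(.03)
print(s["position"].round(4),np.mean(F,0).round(2),np.std(F,0).round(2),s["finger_gap"],s["clock"])
T=toolT(); f=grab_frame("wrist"); cv2.imwrite("pics/f.png",f["img"][:,:,::-1])
g=grab_frame("scene"); cv2.imwrite("pics/g.png",np.vstack([cv2.resize(f["img"],(400,300)),cv2.resize(g["img"],(400,300))])[:,:,::-1])
E
```

```text
[ 0.5491 -0.2883  0.216 ] [-0.25 -0.24  7.33] [0.4  0.5  0.48] 0.5105977670473121 25.8583
```

View pics/g.png

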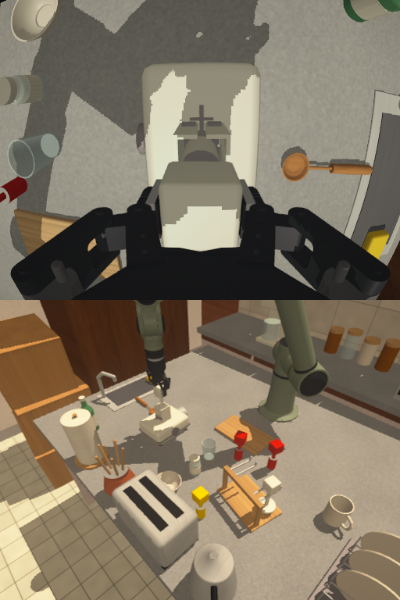

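```bash
python3 -c "
from cell import *
print(sign_off())"
```

```text
the job is handed in; nothing more can be done
None
```

I took the white pusher off the right-hand fork hook and lowered it into the slicer's chute. I pressed the plate down about 12 mm and handed the job in at about 26 s, with the gripper still holding it there. For the removal I lifted it 22 mm, drew it 85 mm along the stand's -x, then raised it.

**Travel:**
- **Position:** about 11.5 mm, from the hook and plate heights given in the text. My own measurement of the chute mouth came out 1 mm higher, which would make it about 12.5 mm.
- **Force:** about 8.7–8.9 N of spring force, which corresponds to 11.6–12 mm. The free-hanging baseline reading varied by about 0.7 N.
- **Contact point:** roughly consistent, but uncertain by 1–2 mm.

**Not confirmed:** I could not read the pointer directly. Both camera views of it were too foreshortened and coarse to confirm it stands between the ribs to the millimetre.

**Last picture:** the masher was still hanging, the tumbler, jar, bowl, mug, spoon and look-alikes appeared undisturbed, and the gripper opening had stayed steady at the knob's width.

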